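# Carry the dip basket to the drying well

### The arm

A 6-joint arm with a two-finger parallel gripper is mounted at the origin on the work surface. World frame = base frame: x ahead of the robot, y to its left, z up, the work surface at z = 0. Lengths are in mm, angles in rad, forces in N, time in s.
With the tool pointing down it reaches from about 325 to 775 mm from the base axis. Payload 5.5 kg.
Tool frame: the origin (TCP) lies between the finger pads; the fingertips stand 19 mm ahead of it and the grasp point (between the pads) is the TCP; z points along the fingers, y is the line along which they close (so a half turn about z gives the same grasp; the last joint's range is limited). The gripper opens to 85 mm and grips with 20 to 120 N. Pads are 22 mm wide; open, the fingers measure 114 mm over their backs; the gripper's body (76 mm by 85 mm) begins 54 mm behind the grasp point. The pads swing forward as they close: fully open they stand 13 mm farther back than shut.
Start: joints at [1.105, 0.091, 1.231, -0, 1.82, -0.057], TCP at [238.511, 550.572, 250.275] pointing down, gripper open.
Joint ranges: [-2.87, 2.87], [-0.86, 2.18], [0.17, 2.46], [-1.51, 4.65], [0.06, 2.69], [-2.65, 2.65]. Speed limits (rad/s): [2.57, 2.57, 3.01, 3.14, 3.14, 3.14].

### API

Orientations are given as a rotation vector (axis times angle).
In Python, from station import sense, read_camera, camera_model, hand_in, regions_of, pinpoint gives the robot as it stands.
- The arm moves only by the tool arm_command, never from a script. Its argument "plan" is a list of rows, each a list of 2 entries, a list of its own where there are three numbers: the shift along the tool's x, y, z scaled (see below), then the turn, a rotation vector about the tool's x, y, z scaled (see below). A call has 1 to 5 rows; each row is the pose to reach, as a shift and turn from the pose commanded when the call began, along the tool's axes at that moment, turning the shorter way round; what a row does not reach only later rows make up. The controller multiplies each number of a shift by 0.8 m and each number of a turn by 360 degrees. A row lasts 1/10 s, in which the tool goes at most 50 mm and 8.59 degrees, less where a joint would pass 70% of its speed; a pose out of reach is approached as far as the arm can. A call with a number of a shift or a turn outside -1 to 1 is refused whole. A call with a gripper value outside its range is refused whole. "jaw" is the closure, from 0 (fully open) to 1 (shut), set as the call begins (left out, the last holds). The fingers move at their own pace and stop on an object; the grip force is fixed at half the most. Time passes only in rows, so rows that repeat a pose let the fingers close. It gives the time, the measured TCP pose, the force, the opening and the grip force at its end, in the units of the state.
- sense(): the state, without advancing time (a new reading comes with each control period).
- read_camera(name): name is "side" or "top" or "wrist"; returns the picture (400x640x3 uint8, red, green, blue); there is no depth.
- camera_model(name): a dict with "fx", "fy", "cx", "cy" (pixels), "camera_from_world" (4x4, takes a point from world to camera coordinates); the wrist camera has in their place "tool_from_camera" (4x4, takes a point from camera to tool coordinates, whose origin is the TCP and whose axes are the flange's). Camera axes: x right, y up, looking along -z (the intrinsics and any distortion apply to the point x, -y, -z); pixel columns grow to the right and rows downward; lengths in mm; the calibration is good to about 2 mm. A picture is of the moment at which its call begins: read the wrist's pose just before it. camera_model takes no time and is no camera call.
- hand_in(): hands the job in; it is judged then, once.
Trained networks look in the newest picture that a camera, given by its name, has taken for a name from the list of things; names that differ only in an ending like _2 or _b are one class to them, and where a whole thing is asked for, a point or a joint stands for the part that bears it (a point fixed in the world has none). Each returns a list of dicts, best first, with "score" (0 to 1); they miss things now and then, are a little off and sometimes report something else, mostly with a low value. They report only what shows in the picture. A call takes as long as a camera call.
- regions_of(name, camera): "mask" (400x640 bool, what is visible of it) and "extent" ([left, top, right, bottom] in pixels, round what is visible of it).
- pinpoint(name, camera): "xy" ([column, row] in pixels: a listed point, or the origin of a listed thing).
The state is a dict: "clock": time; "qpos": joint angles; "qd": joint speeds; "tau": joint torques, N m; "position": TCP position; "tool_rot": TCP orientation; "ft_force": force on the tool from outside, world axes, zero at the start; "torque": the same for the moment, N m; "grip_width": finger opening in mm; "finger_force": force on a finger pad.
Only numpy, scipy, OpenCV 4.12 (cv2) and the standard library are available. Lean on these libraries where they do the work, as an engineer would, in place of code of your own. Each camera call takes 0.05 s, during which the arm holds its last target. There are 200 camera calls.

### The job

Take the dip basket of cleaned lock cylinders by its grey T-handle, lift it out of the drip tray, carry it over to the low drying unit and let it hang dead still, centred just above the round well, for a good four seconds. Then lower it gently into the well so that it stands flat, let go of the handle and draw back. The cylinders all sit on one side, so the basket swings out crooked when it leaves the tray and keeps on swinging unless you move with it; hold it by the handle only, never touch the basket, do not slam or tip it, and leave everything else on the bench where it is.

Things in the scene. Friction and masses are not known exactly. Their poses are not given: they have to be found in the camera images.
- lifter: grey T-handle of the dip basket and its steel clevis, 0.05 kg. Origin: the cross pin in the clevis, a low-friction universal joint on which the basket hangs; z up. No swivel: the basket turns with the handle about z. A weak centring spring (0.05 N m/rad each way) keeps the handle upright over the standing basket
- grip (a point): centre of the grey grip bar, 50 mm above the cross pin; bar 30 mm thick along x, 95 mm long along y, 36 mm tall; axes as lifter. Pinch it from above across its 30 mm, fingers closing along x
- basket: round steel wire basket, 140 mm in diameter, 70 mm deep, on six 2 mm feet at 55 mm radius; four wire legs rise to the cross pin 215 mm above its underside. Origin: centre of its underside, z along its axis. It swings on the pin both ways with a period of about 0.86 s and hardly any damping. Basket alone nominally 0.30 kg (hidden, 0.25 to 0.36)
- cylinders: four brass lock cylinders, 60 mm long, fixed upright along the basket's +x side, together nominally 0.40 kg (hidden, 0.32 to 0.48). Origin and axes as basket. They pull the centre of mass of the whole about 20 mm to +x of the axis, 40 mm above the underside: it hangs crooked by about 0.12 (0.10 to 0.14) rad, its underside then about 25 mm towards its own -x from the plumb line through the pin
- drip_tray: shallow square dark steel tray, 210 x 210 mm outside, walls 22 mm high and 4 mm thick, floor 4 mm thick, with a locating ring welded to the middle of its floor, 146 mm inside, 156 mm outside, 14 mm high; fixed. The basket stands snugly in that ring at the start, so it must rise 14 mm before it is free, and only then swings out. Origin: centre of its underside on the bench, z up
- dryer: low grey square drying unit, 230 x 230 x 45 mm, with a round well in its top; fixed. Origin: centre of its underside on the bench, z up
- well (a point): centre of the flat floor of the drying unit's well: 172 mm in diameter, 20 mm deep, floor 25 mm above the bench; z up
- padlock: brass padlock lying flat, 50 x 48 x 20 mm with steel shackle; leave alone. Origin: centre of its underside
- lock_cylinder: brass profile lock cylinder lying on its side, 62 x 22 x 32 mm; leave alone. Origin: centre of its underside
- blank_box: grey divided box, 75 x 110 x 30 mm; leave alone. Origin: centre of its underside
- screwdriver: screwdriver with red handle lying flat, 200 mm long, handle 26 mm thick; leave alone. Origin: on its axis, centre of its underside
- key_clamp: yellow hand clamp for keys, 70 x 50 x 72 mm; leave alone. Origin: centre of its underside
- oil_bottle: white plastic bottle with red cap, 40 mm in diameter, 105 mm high; leave alone. Origin: centre of its underside
- key_fob: black car-key remote, 100 x 34 x 13 mm; leave alone. Origin: centre of its underside

How it is judged:
By the outcome, as a careful person would: the job done as asked, in the order asked, and still so for the second after the job is handed in, with the robot touching nothing.
It also fails if it takes over 48 s, if anything falls off the work surface, if the arm or the gripper's body presses on something with over 40 N, if the wrist force passes 120 N, or if a joint passes its speed limit or range.

## Working session

There is one attempt and no reset: what is moved stays moved. The work goes in short steps, Python scripts to look and compute and a tool call to move; the robot and the scene stay as the last step left them, time stands still between calls to the robot, and variables do not carry over. Pictures are saved under pics/ and viewed, at most 10 in all, crops included, and the job is handed in when it is done.

Besides the shell and the picture viewer there is one more tool, called after "Call:" by a JSON object that holds its "fn" and its "kwargs", one argument or row to a line. arm_command: Moves the arm, as the interface text tells. Its arguments: {"type":"object","properties":{"plan":{"type":"array","items":{"type":"array"}},"jaw":{"type":"number"}},"required":["plan"]}

```bash
mkdir -p pics; ls
cat > h.py <<'E'
import numpy as np,cv2
from station import *
from scipy.spatial.transform import Rotation as R
def ray(cam,uv):
    m=camera_model(cam)
    d=np.array([(uv[0]-m["cx"])/m["fx"],-(uv[1]-m["cy"])/m["fy"],-1.])
    T=np.linalg.inv(np.array(m["camera_from_world"]))
    return T[:3,3],T[:3,:3]@d
def onz(cam,uv,z):
    o,d=ray(cam,uv); return o+d*(z-o[2])/d[2]
def proj(cam,p):
    m=camera_model(cam); q=(np.array(m["camera_from_world"])@np.r_[p,1])[:3]
    return np.array([m["cx"]+m["fx"]*q[0]/-q[2], m["cy"]+m["fy"]*(-q[1])/-q[2]])
def tri(a,b):
    (o1,d1),(o2,d2)=ray(*a),ray(*b)
    d1/=np.linalg.norm(d1);d2/=np.linalg.norm(d2)
    s=np.linalg.lstsq(np.c_[d1,-d2],o2-o1,rcond=None)[0]
    p,q=o1+s[0]*d1,o2+s[1]*d2
    return (p+q)/2,np.linalg.norm(p-q)
E
python3 - <<'E'
from h import *
s=sense();print(s)
print(camera_model("top"));print(camera_model("side"))
P={}
for c in("top","side"):
    im=read_camera(c);cv2.imwrite(f"pics/{c}0.png",im[:,:,::-1])
    for n in("grip","lifter","basket","well","dryer","drip_tray"):
        r=pinpoint(n,c)
        print(c,n,[(np.round(x["xy"],1).tolist(),round(x["score"],2)) for x in r[:3]])
        if r:P[c,n]=r[0]["xy"]
for n in("grip","lifter","basket","well","dryer","drip_tray"):
    if ("top",n) in P and ("side",n) in P: print(n,tri(("top",P["top",n]),("side",P["side",n])))
E
```

```text
pics
{'clock': 0.0, 'qpos': array([ 1.10534013e+00,  9.18665916e-02,  1.23192216e+00, -1.52050561e-06,
        1.81981898e+00, -5.67117445e-02]), 'qd': array([ 0.00033422, -0.00070534, -0.00061243,  0.00041306,  0.0004608 ,
        0.00053555]), 'tau': array([-1.11835532e-03, -4.58716679e+01, -4.18034863e+01, -1.54880081e-04,
        1.11230771e-02,  3.80320091e-05]), 'position': array([238.36555385, 550.33472237, 249.12573643]), 'tool_rot': array([-6.37489046e-01, -3.07570216e+00,  3.05809515e-03]), 'ft_force': array([ 0.68739185, -0.2647919 , -0.23966604]), 'torque': array([ 0.03989399,  0.00363564, -0.02824854]), 'finger_force': 0.0, 'grip_width': 85.36841921722701}
{'fx': 442.86985875706705, 'fy': 442.86985875706705, 'cx': 323.21705680468955, 'cy': 196.42830013085893, 'camera_from_world': array([[ 1.39355156e-02, -9.99863432e-01, -8.88359509e-03,
        -1.81455919e+01],
       [ 9.87599169e-01,  1.23740395e-02,  1.56508031e-01,
        -6.32936642e+02],
       [-1.56376731e-01, -1.09544512e-02,  9.87636734e-01,
        -1.15842914e+03],
       [ 0.00000000e+00,  0.00000000e+00,
[... 751 characters left out ...]
, 0.83), ([336.6, 221.7], 0.25)]
side lifter [([268.8, 282.1], 0.74), ([364.5, 273.5], 0.71)]
side basket [([359.5, 346.1], 0.83), ([287.5, 199.3], 0.51)]
side well [([204.7, 235.8], 0.79)]
side dryer [([204.3, 243.9], 0.79)]
side drip_tray []
grip (array([ 481.40834362, -268.24286229,  266.26970409]), np.float64(5.1855974823750675))
lifter (array([ 398.50331415, -210.46016717,  255.30809666]), np.float64(186.35788143885526))
basket (array([ 473.14388159, -264.04214602,    3.32192647]), np.float64(2.6160076869467046))
well (array([447.06466483, 264.7130446 ,  23.24776808]), np.float64(6.372223548639043))
dryer (array([442.40072435, 269.04294446,  -5.45083912]), np.float64(3.970312961578315))
```

View pics/top0.png

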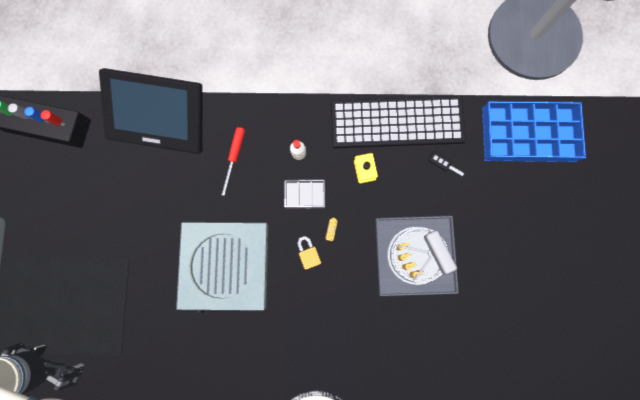

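View pics/side0.png

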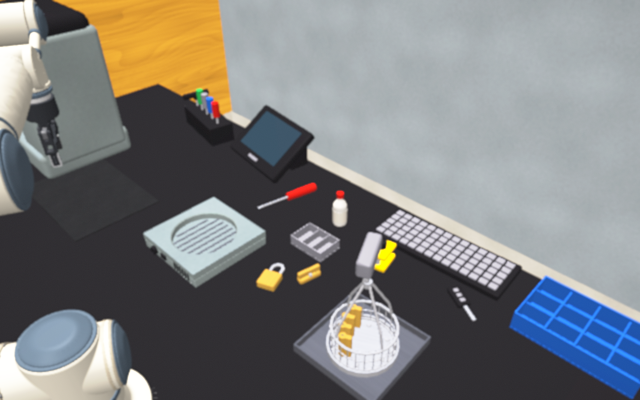

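Top view: dryer at about (223,266), tray and basket at (416,256) with the cylinders on its left/lower-left side, and the grip bar running from (432,234) to (450,272). The side view agrees: grip (370,254), basket (362,340), dryer (205,238). Next I'll fit box models to the masks.

```bash
cat >> h.py <<'E'
from scipy.optimize import minimize
def boxpts(x,y,z,yaw,s):
    c,si=np.cos(yaw),np.sin(yaw)
    return np.array([[x+c*a*s[0]/2-si*b*s[1]/2,y+si*a*s[0]/2+c*b*s[1]/2,z+e*s[2]/2] for a in(-1,1) for b in(-1,1) for e in(-1,1)])
def sil(cam,pts):
    u=np.array([proj(cam,p) for p in pts],np.float32)
    im=np.zeros((400,640),np.uint8);cv2.fillConvexPoly(im,(cv2.convexHull(u)*16).astype(np.int32),255,cv2.LINE_AA,4)
    return im/255.
E
python3 - <<'E'
from h import *
def getm(n,c):
    read_camera(c);r=regions_of(n,c)
    if not r:return None
    print(n,c,round(r[0]["score"],2),np.round(r[0]["extent"],1),r[0]["mask"].sum());return r[0]["mask"].astype(float)
def fit(n,masks,size,x0,z,free):
    def cost(p):
        zz=p[3] if free else z
        t=0
        for c,m in masks.items():
            s=sil(c,boxpts(p[0],p[1],zz,p[2],size));t+=np.abs(s-m).sum()/m.sum()
        return t
    x=np.array(x0+([z] if free else []),float);sim=np.vstack([x]+[x+d for d in np.diag([8,8,.15,8][:len(x)])])
    r=minimize(cost,x,method="Nelder-Mead",options=dict(initial_simplex=sim,maxiter=300));print(n,list(masks),np.round(r.x,3),round(r.fun,3))
def hull(m):
    o=np.zeros((400,640),np.uint8);cv2.fillConvexPoly(o,cv2.convexHull(cv2.findNonZero(m.astype(np.uint8))),1);return o.astype(float)
M={n:{c:m for c in("top","side") if (m:=getm(n,c)) is not None} for n in("dryer","drip_tray","lifter")}
np.savez("m.npz",**{n+c:m for n in M for c,m in M[n].items()})
for k in(("top",),("side",),("top","side")):
    g=lambda n:{c:hull(M[n][c]) for c in k if c in M[n]}
    if g("dryer"):fit("dryer",g("dryer"),(230,230,45),[445,266,0],22.5,0)
    if g("drip_tray"):fit("tray",g("drip_tray"),(210,210,22),[475,-266,0],11,0)
    if M["lifter"]:
        q={}
        for c in k:
            im=read_camera(c).astype(int)
            if c in M["lifter"]: q[c]=M["lifter"][c]
        fit("grip",q,(30,95,36),[481,-268,1.9],269,0)
E
```

```text
dryer top 0.57 [173.4 222.9 263.7 313.3] 7602
dryer side 0.62 [139.2 198.7 264.7 285. ] 6169
drip_tray top 0.57 [375.6 217.9 458.4 297.5] 3530
drip_tray side 0.73 [292.9 295.3 431.2 399.5] 4846
lifter top 0.62 [387.  228.2 453.7 279.8] 2641
lifter side 0.73 [327.5 234.6 401.6 371.8] 4802
dryer ['top'] [4.41245e+02 2.58898e+02 1.30000e-02] 0.029
tray ['top'] [ 4.78837e+02 -2.66255e+02  4.70000e-02] 0.023
grip ['top'] [ 475.003 -238.467    1.771] 0.671
dryer ['side'] [4.40251e+02 2.62890e+02 1.40000e-02] 0.022
tray ['side'] [ 4.76010e+02 -2.64597e+02  4.30000e-02] 0.015
grip ['side'] [ 471.103 -269.901    2.093] 0.846
dryer ['top', 'side'] [4.40697e+02 2.60338e+02 1.40000e-02] 0.063Traceback (most recent call last):
  File "<stdin>", line 22, in <module>
  File "<stdin>", line 14, in fit
    res = _minimize_neldermead(fun, x0, args, callback, bounds=bounds,
                               **options)
    fxr = func(xr)
    fx = function(np.copy(x), *(wrapper_args + args))
  File "<stdin>", line 11, in cost
  File "h.py", line 25, in sil
    u=np.array([proj(cam,p) for p in pts],np.float32)
                ~~~~^^^^^^^
  File "h.py", line 12, in proj
    m=camera_model(cam); q=(np.array(m["camera_from_world"])@np.r_[p,1])[:3]
ValueError: time passes only in moves, steps and waits
```

```bash
cat > cal.py <<'E'
from h import *
import h,pickle,os
if not os.path.exists("cm.pkl"): pickle.dump({c:camera_model(c) for c in("top","side","wrist")},open("cm.pkl","wb"))
_C=pickle.load(open("cm.pkl","rb"));h.camera_model=lambda n:_C[n]
def fit(n,masks,size,x0,z):
    def cost(p):
        return sum(np.abs(sil(c,boxpts(p[0],p[1],p[3] if len(p)>3 else z,p[2],size))-m).sum()/m.sum() for c,m in masks.items())
    x=np.array(x0,float);sim=np.vstack([x]+[x+d for d in np.diag([8,8,.15,8][:len(x)])])
    r=minimize(cost,x,method="Nelder-Mead",options=dict(initial_simplex=sim,maxiter=300));print(n,list(masks),np.round(r.x,3),round(r.fun,3),flush=True);return r.x
def hull(m):
    o=np.zeros((400,640),np.uint8);cv2.fillConvexPoly(o,cv2.convexHull(cv2.findNonZero(m.astype(np.uint8))),1);return o.astype(float)
E
python3 - <<'E'
from cal import *
I={c:cv2.imread(f"pics/{c}0.png") for c in("top","side")}
def thr(c,box,t,largest=True):
    l,tp,r,b=box;m=np.zeros((400,640),np.uint8);m[tp:b,l:r]=(I[c][tp:b,l:r].min(2)>t)
    n,L,S,_=cv2.connectedComponentsWithStats(m);return (L==1+np.argmax(S[1:,4])).astype(float)
D={"top":hull(thr("top",(165,210,280,322),60)),"side":hull(thr("side",(130,190,275,290),60))}
for k in(("top",),("side",),("top","side")): fit("dryer",{c:D[c] for c in k},(230,230,45),[442,262,0],22.5)
v=[cv2.resize(I["top"][210:305,365:470],None,fx=4,fy=4,interpolation=cv2.INTER_CUBIC),cv2.resize(I["side"][225:300,330:420],None,fx=4.2,fy=5,interpolation=cv2.INTER_CUBIC)]
v=[cv2.copyMakeBorder(x,0,400-x.shape[0],0,10,cv2.BORDER_CONSTANT) for x in v]
cv2.imwrite("pics/z.png",np.hstack(v))
E
```

```text
dryer ['top'] [4.43354e+02 2.60941e+02 1.50000e-02] 0.037
dryer ['side'] [4.40395e+02 2.59643e+02 6.00000e-03] 0.033
dryer ['top', 'side'] [4.4197e+02 2.6039e+02 1.0000e-02] 0.076
```

View pics/z.png

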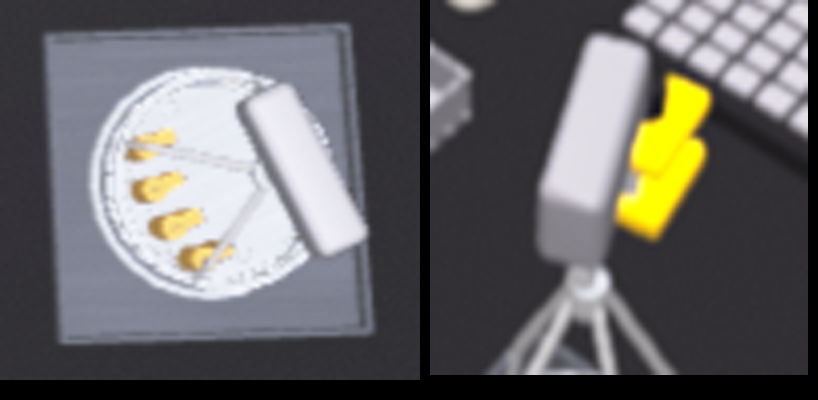

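The zoom shows the grip bar clean. In the top view its corners are near (424,235), (438,231), (457,268) and (445,274); in the side view its outline runs from (369,232) to (370,277).

Run:
```python
from cal import *
def poly(a):
    m=np.zeros((400,640),np.uint8);cv2.fillConvexPoly(m,(cv2.convexHull(np.array(a,np.float32))*16).astype(np.int32),255,cv2.LINE_AA,4);return m/255.
t=[(365+x/4,210+y/4) for x,y in[(237,104),(243,96),(284,83),(293,87),(367,229),(365,239),(324,256),(314,251)]]
s=[(330+(x-430)/4.2,225+y/5) for x,y in[(586,42),(597,33),(645,42),(651,52),(650,85),(612,228),(598,263),(550,256),(537,244),(540,182)]]
G={"top":poly(t),"side":poly(s)}
for k in(("top",),("side",),("top","side")):fit("grip",{c:G[c] for c in k},(30,95,36),[481,-268,2.0],269)
x=fit("grip z",G,(30,95,36),[481,-268,2.0,269],0)
```

```text
grip ['top'] [ 479.295 -268.075    2.091] 0.248
grip ['side'] [ 481.132 -265.409    2.055] 0.128
grip ['top', 'side'] [ 479.587 -266.72     2.056] 0.38
grip z ['top', 'side'] [ 479.073 -266.879    2.056  268.388] 0.378
```

```bash
cat > go.py <<'E'
import sys,numpy as np
from station import sense
from scipy.spatial.transform import Rotation as R
# usage: go.py x y z yaw_of_tool_y : remaining shift/turn in tool units from the measured pose
x,y,z,w=map(float,sys.argv[1:5])
s=sense();Rt=R.from_rotvec(s["tool_rot"])
d=Rt.inv().apply(np.array([x,y,z])-s["position"])/800
ty=np.array([np.cos(w),np.sin(w),0]);tz=np.array([0,0,-1.]);tx=np.cross(ty,tz)
t=(Rt.inv()*R.from_matrix(np.c_[tx,ty,tz])).as_rotvec()/(2*np.pi)
print("t",round(s["clock"],2),"pos",np.round(s["position"],1),"yaw",round(float(np.arctan2(*Rt.as_matrix()[1::-1,1])),4),"q",np.round(s["qpos"],2),"w",round(s["grip_width"],1),"F",np.round(s["ft_force"],2))
print("shift",np.round(d,4),"turn",np.round(t,4))
E
python3 go.py 480 -267 350 -1.09
```

```text
t 1.4 pos [238.5 550.6 250.3] yaw 1.162 q [ 1.11  0.09  1.23 -0.    1.82 -0.06] w 85.2 F [-0.1  -0.11  0.1 ]
shift [-0.6832 -0.8178 -0.1247] turn [ 0.     -0.      0.3584]
```

Call:
{"fn": "arm_command", "kwargs": {
  "plan": [
    [[-0.683, -0.818, -0.125], [0, 0, 0.358]],
    [[-0.683, -0.818, -0.125], [0, 0, 0.358]],
    [[-0.683, -0.818, -0.125], [0, 0, 0.358]],
    [[-0.683, -0.818, -0.125], [0, 0, 0.358]],
    [[-0.683, -0.818, -0.125], [0, 0, 0.358]]
  ],
  "jaw": 0
}}

```text
clock: 1.9
position: [308.8, 310.6, 279.7]
tool_rot: [1.727, 2.624, 0.001]
ft_force: [1.1, 0.0, -0.0]
grip_width: 85.2
finger_force: 0.0
```

```bash
python3 go.py 480 -267 350 -1.09
```

```text
t 1.9 pos [308.8 310.6 279.7] yaw 0.4064 q [ 0.71 -0.34  1.57 -0.    1.91  0.3 ] w 85.2 F [ 1.14  0.01 -0.05]
shift [-0.7478 -0.0888 -0.0879] turn [ 1.000e-04 -1.000e-04  2.382e-01]
```

Call:
{"fn": "arm_command", "kwargs": {
  "plan": [
    [[-0.748, -0.089, -0.088], [0, 0, 0.238]],
    [[-0.748, -0.089, -0.088], [0, 0, 0.238]],
    [[-0.748, -0.089, -0.088], [0, 0, 0.238]],
    [[-0.748, -0.089, -0.088], [0, 0, 0.238]],
    [[-0.748, -0.089, -0.088], [0, 0, 0.238]]
  ]
}}

```text
clock: 2.4
position: [380.6, 72.8, 309.0]
tool_rot: [2.568, 1.808, 0.002]
ft_force: [0.5, 0.4, -0.3]
grip_width: 85.4
finger_force: 0.0
```

```bash
python3 go.py 480 -267 350 -1.09
```

```text
t 2.4 pos [380.6  72.8 309. ] yaw -0.3438 q [ 0.1  -0.46  1.61  0.    1.99  0.45] w 85.4 F [ 0.52  0.36 -0.31]
shift [-0.358   0.2602 -0.0511] turn [ 0.0002 -0.0002  0.1188]
```

Call:
{"fn": "arm_command", "kwargs": {
  "plan": [
    [[-0.358, 0.26, -0.051], [0, 0, 0.119]],
    [[-0.358, 0.26, -0.051], [0, 0, 0.119]],
    [[-0.358, 0.26, -0.051], [0, 0, 0.119]],
    [[-0.358, 0.26, -0.051], [0, 0, 0.119]],
    [[-0.358, 0.26, -0.051], [0, 0, 0.119]]
  ]
}}

```text
clock: 2.9
position: [451.7, -165.4, 337.6]
tool_rot: [3.052, 0.744, 0.001]
ft_force: [1.2, 0.7, 0.8]
grip_width: 85.4
finger_force: 0.0
```

```bash
python3 go.py 480 -267 350 -1.09
```

```text
t 2.9 pos [ 451.7 -165.4  337.6] yaw -1.0923 q [-0.42 -0.19  1.35  0.    1.98  0.67] w 85.4 F [1.19 0.73 0.83]
shift [-0.0271  0.129  -0.0155] turn [ 0.0001 -0.0001 -0.0004]
```

Call:
{"fn": "arm_command", "kwargs": {
  "plan": [
    [[-0.027, 0.129, -0.016], [0, 0, 0]],
    [[-0.027, 0.129, -0.016], [0, 0, 0]],
    [[-0.027, 0.129, -0.016], [0, 0, 0]],
    [[-0.027, 0.129, -0.016], [0, 0, 0]]
  ]
}}

```text
clock: 3.3
position: [480.7, -266.0, 348.8]
tool_rot: [-3.049, -0.751, 0.002]
ft_force: [-0.0, 0.7, 0.7]
grip_width: 85.2
finger_force: 0.0
```

```bash
python3 go.py 480 -267 268 -1.09
python3 - <<'E'
from h import *
s=sense();im=read_camera("wrist");cv2.imwrite("pics/w1.png",im[:,:,::-1]);m=camera_model("wrist");print(m)
T=np.array(m["tool_from_camera"]);Rt=R.from_rotvec(s["tool_rot"]).as_matrix()
for n,z in(("grip",268),("lifter",218),("basket",4)):
    for r in pinpoint(n,"wrist")[:2]:
        u=r["xy"];d=np.array([(u[0]-m["cx"])/m["fx"],-(u[1]-m["cy"])/m["fy"],-1.])
        o=s["position"]+Rt@T[:3,3];d=Rt@T[:3,:3]@d;print(n,np.round(u,1),round(r["score"],2),np.round(o+d*(z-o[2])/d[2],1))
E
```

```text
t 3.3 pos [ 480.7 -266.   348.8] yaw -1.088 q [-0.57 -0.    1.15  0.    2.    0.52] w 85.2 F [-0.03  0.68  0.73]
shift [-0.0013  0.0009  0.101 ] turn [-0.0003  0.0001  0.0003]
{'fx': 335.7044075625549, 'fy': 335.7044075625549, 'cx': 322.4066869965809, 'cy': 197.84961579612036, 'tool_from_camera': array([[-1.38786084e-03,  9.53146051e-01,  3.02507320e-01,
         7.66802505e+01],
       [ 9.99998701e-01,  1.57078686e-03, -3.61413577e-04,
         5.09926759e-01],
       [-8.19654446e-04,  3.02506426e-01, -9.53146993e-01,
        -1.23932315e+02],
       [ 0.00000000e+00,  0.00000000e+00,  0.00000000e+00,
         1.00000000e+00]])}
grip [324.2 221. ] 0.55 [ 477.7 -269.4  268. ]
lifter [324.1 196.4] 0.76 [ 478.8 -268.9  218. ]
basket [325.6 149.4] 0.87 [ 481.8 -270.6    4. ]
```

View pics/w1.png

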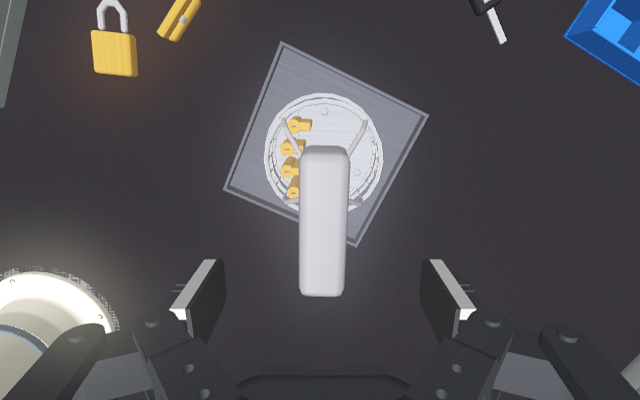

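Wrist view: the bar stands upright in the picture, centred at column 323 (rows 147–297) between the pads at 223 and 422. The cylinders are to the left, which is tool −y. So yaw and position are right, and I can go down and grip.

Call:
{"fn": "arm_command", "kwargs": {
  "plan": [
    [[0, 0, 0.04], [0, 0, 0]],
    [[0, 0, 0.075], [0, 0, 0]],
    [[0, 0, 0.1], [0, 0, 0]],
    [[0, 0, 0.1], [0, 0, 0]],
    [[0, 0, 0.1], [0, 0, 0]]
  ]
}}

```text
clock: 4.0
position: [480.6, -263.6, 270.9]
tool_rot: [3.049, 0.756, 0.001]
ft_force: [-0.4, 0.1, 0.6]
grip_width: 85.7
finger_force: 0.0
```

Call:
{"fn": "arm_command", "kwargs": {
  "plan": [
    [[0, 0, 0], [0, 0, 0]],
    [[0, 0, 0], [0, 0, 0]],
    [[0, 0, 0], [0, 0, 0]],
    [[0, 0, 0], [0, 0, 0]],
    [[0, 0, 0], [0, 0, 0]]
  ],
  "jaw": 1
}}

```text
clock: 4.5
position: [480.9, -264.9, 270.7]
tool_rot: [3.048, 0.754, 0.002]
ft_force: [1.7, -0.5, 3.6]
grip_width: 29.5
finger_force: 60.5
```

```bash
python3 go.py 480 -267 270 -1.09
```

```text
t 4.5 pos [ 480.9 -264.9  270.7] yaw -1.0861 q [-0.57 -0.04  1.33 -0.    1.85  0.52] w 29.5 F [ 1.7  -0.52  3.65]
shift [-0.0022  0.0018  0.0009] turn [ 0.0002 -0.0001  0.0006]
```

Call:
{"fn": "arm_command", "kwargs": {
  "plan": [
    [[0, -0.0008, -0.0002], [0, 0, 0]],
    [[0, -0.0033, -0.0008], [0, 0, 0]],
    [[0, -0.0068, -0.0016], [0, 0, 0]],
    [[0, -0.0109, -0.0025], [0, 0, 0]],
    [[0, -0.015, -0.0034], [0, 0, 0]]
  ]
}}

```text
clock: 5.0
position: [475.0, -253.8, 272.9]
tool_rot: [3.049, 0.754, 0.001]
ft_force: [1.2, -1.3, 5.0]
grip_width: 29.5
finger_force: 60.7
```

Call:
{"fn": "arm_command", "kwargs": {
  "plan": [
    [[0, -0.0041, -0.0008], [0, 0, 0]],
    [[0, -0.0083, -0.0015], [0, 0, 0]],
    [[0, -0.0124, -0.0021], [0, 0, 0]],
    [[0, -0.0158, -0.0026], [0, 0, 0]],
    [[0, -0.018, -0.0029], [0, 0, 0]]
  ]
}}

```text
clock: 5.5
position: [468.4, -241.2, 275.6]
tool_rot: [3.048, 0.754, 0.001]
ft_force: [1.4, -2.1, 6.4]
grip_width: 29.0
finger_force: 60.6
```

```bash
python3 go.py 480 -267 270 -1.09
python3 - <<'E'
from h import *
a=read_camera("wrist");b=read_camera("side")
cv2.imwrite("pics/t1.png",np.hstack([a[:300,160:480],cv2.resize(b[220:400,280:440],None,fx=1.667,fy=1.667)[:300]])[:,:,::-1])
E
python3 go.py 480 -267 270 -1.09
```

```text
t 5.5 pos [ 468.4 -241.2  275.6] yaw -1.0856 q [-0.54 -0.1   1.38 -0.    1.86  0.55] w 29.0 F [ 1.4  -2.05  6.43]
shift [-0.0022  0.0353  0.0071] turn [ 0.0003 -0.0001  0.0007]
t 5.6 pos [ 468.4 -241.2  275.7] yaw -1.0856 q [-0.54 -0.1   1.38 -0.    1.86  0.55] w 29.3 F [ 2.49 -2.55  6.55]
shift [-0.0022  0.0353  0.0071] turn [ 0.0003 -0.0001  0.0007]
```

View pics/t1.png

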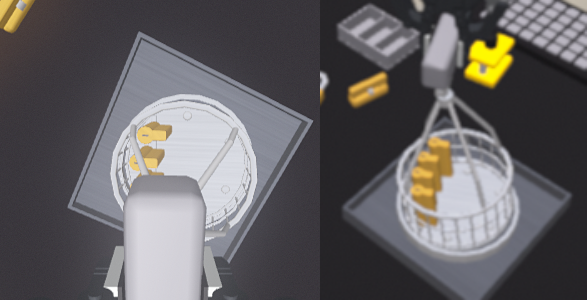

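The basket is tilted in the ring, −x side up, with its +x edge still in. Now a slow straight rise, watching the force.

Call:
{"fn": "arm_command", "kwargs": {
  "plan": [
    [[0, 0, -0.0006], [0, 0, 0]],
    [[0, 0, -0.0014], [0, 0, 0]],
    [[0, 0, -0.0022], [0, 0, 0]],
    [[0, 0, -0.003], [0, 0, 0]],
    [[0, 0, -0.0038], [0, 0, 0]]
  ]
}}

```text
clock: 6.1
position: [468.0, -240.8, 276.2]
tool_rot: [-3.047, -0.754, 0.004]
ft_force: [0.7, -0.2, -5.9]
grip_width: 29.4
finger_force: 59.4
```

Run:
```python
from h import *
for i in range(2):
    s=sense();print(s["clock"],s["position"],s["ft_force"],s["torque"]);a=read_camera("wrist")
```

```text
6.1 [ 467.97638721 -240.82689317  276.22460272] [ 0.65013204 -0.24216598 -5.86844359] [-0.05512415 -0.09927136 -0.04799862]
6.15 [ 467.99518424 -240.83569278  276.19326054] [ 0.2515606  -0.89504719 -5.41980358] [-0.0515199  -0.0093096   0.00537472]
```

Call:
{"fn": "arm_command", "kwargs": {
  "plan": [
    [[0, 0, -0.0006], [0, 0, 0]],
    [[0, 0, -0.0012], [0, 0, 0]],
    [[0, 0, -0.0018], [0, 0, 0]],
    [[0, 0, -0.0025], [0, 0, 0]],
    [[0, 0, -0.0034], [0, 0, 0]]
  ]
}}

```text
clock: 6.7
position: [468.3, -241.2, 280.6]
tool_rot: [-3.049, -0.755, 0.0]
ft_force: [0.3, -0.3, -7.8]
grip_width: 29.3
finger_force: 59.3
```

Call:
{"fn": "arm_command", "kwargs": {
  "plan": [
    [[0, 0, -0.0015], [0, 0, 0]],
    [[0, 0, -0.0037], [0, 0, 0]],
    [[0, 0, -0.0067], [0, 0, 0]],
    [[0, 0, -0.0105], [0, 0, 0]],
    [[0, 0, -0.0145], [0, 0, 0]]
  ]
}}

```text
clock: 7.2
position: [468.4, -241.2, 292.6]
tool_rot: [3.05, 0.754, 0.0]
ft_force: [0.0, 0.1, -7.4]
grip_width: 29.5
finger_force: 59.3
```

Call:
{"fn": "arm_command", "kwargs": {
  "plan": [
    [[0, 0, -0.005], [0, 0, 0]],
    [[0, 0, -0.011], [0, 0, 0]],
    [[0, 0, -0.018], [0, 0, 0]],
    [[0, 0, -0.026], [0, 0, 0]],
    [[0, 0, -0.034], [0, 0, 0]]
  ]
}}

```text
clock: 7.7
position: [468.4, -241.2, 320.1]
tool_rot: [3.049, 0.755, 0.0]
ft_force: [-0.4, -0.5, -6.4]
grip_width: 29.3
finger_force: 59.3
```

Call:
{"fn": "arm_command", "kwargs": {
  "plan": [
    [[0, 0, -0.007], [0, 0, 0]],
    [[0, 0, -0.012], [0, 0, 0]],
    [[0, 0, -0.016], [0, 0, 0]],
    [[0, 0, -0.018], [0, 0, 0]],
    [[0, 0, -0.019], [0, 0, 0]]
  ]
}}

```text
clock: 8.2
position: [468.4, -241.3, 334.7]
tool_rot: [-3.05, -0.755, 0.0]
ft_force: [-0.4, -0.4, -6.0]
grip_width: 28.9
finger_force: 59.3
```

```bash
cat > swing.py <<'E'
# swing of the basket relative to the tool, seen by the wrist camera: optical flow of the rim/cylinders over N frames
from h import *
import sys
N=int(sys.argv[1]);F=[];t=[]
for i in range(N):
    s=sense();t.append(s["clock"]);F.append(cv2.cvtColor(read_camera("wrist"),cv2.COLOR_RGB2GRAY))
np.savez("sw.npz",F=np.array(F),t=t)
print("pos",np.round(s["position"],1),"ft",np.round(s["ft_force"],2))
cv2.imwrite("pics/sw_%.2f.png"%t[0],F[0])
E
python3 swing.py 18
```

```text
pos [ 468.4 -241.3  334.6] ft [ 0.29  0.47 -6.39]
```

```bash
cat > flow.py <<'E'
import numpy as np,cv2,sys
from scipy.optimize import least_squares
d=np.load("sw.npz");F=d["F"];t=d["t"]
m=np.zeros((400,640),np.uint8);m[112:175,290:345]=255
p=cv2.goodFeaturesToTrack(F[0],40,0.05,3,mask=m)
D=[]
for f in F:
    q,st,_=cv2.calcOpticalFlowPyrLK(F[0],f,p,None,winSize=(13,13));D.append(np.median((q-p)[:,0],0))
D=np.array(D);print(len(p));print(np.round(D.T,2))
for k,n in((0,"col(tool+y)"),(1,"row(tool-x)")):
    best=None
    for T in np.linspace(.80,.92,13):
        w=2*np.pi/T;A=np.c_[np.ones(len(t)),np.cos(w*(t-t[-1])),np.sin(w*(t-t[-1]))]
        c,*_=np.linalg.lstsq(A,D[:,k],rcond=None);e=np.std(D[:,k]-A@c)
        if best is None or e<best[0]:best=(e,T,c)
    e,T,c=best;print(n,"T",round(T,3),"mean,cos,sin at t_end",np.round(c,2),"amp",round(float(np.hypot(*c[1:])),2),"rms",round(e,3),"tend",t[-1])
E
python3 flow.py; ls pics
```

```text
40
[[ 0.   -0.29 -0.5  -0.59 -0.57 -0.42 -0.16  0.15  0.49  0.81  1.06  1.3
   1.36  1.33  1.12  0.87  0.56  0.16]
 [ 0.    0.03  0.06  0.11  0.15  0.21  0.28  0.32  0.37  0.35  0.34  0.27
   0.22  0.14  0.06  0.01 -0.03 -0.05]]
col(tool+y) T 0.88 mean,cos,sin at t_end [ 0.38 -0.18 -0.96] amp 0.98 rms 0.015 tend 9.05
row(tool-x) T 0.87 mean,cos,sin at t_end [ 0.16 -0.19  0.  ] amp 0.19 rms 0.017 tend 9.05
side0.png
sw_8.20.png
t1.png
top0.png
w1.png
z.png
```

```bash
python3 -c "
import cv2,glob;a=cv2.imread(sorted(glob.glob('pics/sw_*'))[0]);cv2.imwrite('pics/v.png',a)"
```

```text
(no output)
```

View pics/v.png

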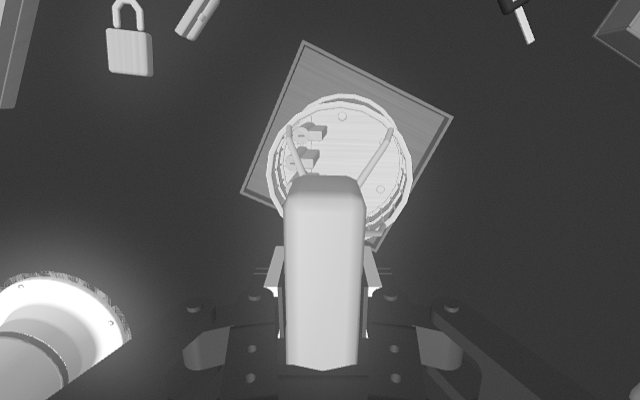

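Only about 1 px (roughly 1 mm, 0.006 rad) of residual swing at T≈0.87 s. Next I'll tabulate a smooth transport.

Run:
```python
import numpy as np
t=np.arange(51)/50;s=10*t**3-15*t**4+6*t**5
P=np.outer(s,[.2634,-.6021])
for k in range(0,50,5):print(np.round(P[k+1:k+6]-np.round(P[k],4),4).tolist())
```

```text
[[0.0, -0.0], [0.0002, -0.0004], [0.0005, -0.0012], [0.0012, -0.0027], [0.0023, -0.0052]]
[[0.0015, -0.0034], [0.0035, -0.008], [0.0061, -0.0139], [0.0092, -0.0211], [0.013, -0.0297]]
[[0.0043, -0.0099], [0.0093, -0.0212], [0.0148, -0.0339], [0.021, -0.048], [0.0277, -0.0633]]
[[0.0072, -0.0165], [0.0149, -0.0342], [0.0231, -0.0529], [0.0317, -0.0725], [0.0406, -0.0929]]
[[0.0093, -0.0212], [0.0188, -0.0429], [0.0284, -0.065], [0.0382, -0.0874], [0.0481, -0.11]]
[[0.0099, -0.0226], [0.0197, -0.045], [0.0293, -0.0671], [0.0388, -0.0888], [0.0481, -0.11]]
[[0.0089, -0.0204], [0.0175, -0.04], [0.0257, -0.0587], [0.0334, -0.0764], [0.0406, -0.0929]]
[[0.0067, -0.0153], [0.0129, -0.0294], [0.0184, -0.0421], [0.0234, -0.0534], [0.0277, -0.0633]]
[[0.0038, -0.0086], [0.0069, -0.0158], [0.0095, -0.0217], [0.0115, -0.0263], [0.013, -0.0297]]
[[0.0011, -0.0025], [0.0018, -0.004], [0.0021, -0.0048], [0.0023, -0.0052], [0.0023, -0.0052]]
```

Call:
{"fn": "arm_command", "kwargs": {
  "plan": [
    [[0, 0, 0], [0, 0, 0]],
    [[0.0002, -0.0004, 0], [0, 0, 0]],
    [[0.0005, -0.0012, 0], [0, 0, 0]],
    [[0.0012, -0.0027, 0], [0, 0, 0]],
    [[0.0023, -0.0052, 0], [0, 0, 0]]
  ]
}}

```text
clock: 9.6
position: [468.1, -236.6, 334.6]
tool_rot: [3.05, 0.754, -0.0]
ft_force: [0.4, 0.2, -7.3]
grip_width: 29.8
finger_force: 59.3
```

Call:
{"fn": "arm_command", "kwargs": {
  "plan": [
    [[0.0015, -0.0034, 0], [0, 0, 0]],
    [[0.0035, -0.008, 0], [0, 0, 0]],
    [[0.0061, -0.0139, 0], [0, 0, 0]],
    [[0.0092, -0.0211, 0], [0, 0, 0]],
    [[0.013, -0.0297, 0], [0, 0, 0]]
  ]
}}

```text
clock: 10.1
position: [466.1, -210.2, 334.7]
tool_rot: [-3.05, -0.754, -0.0]
ft_force: [-0.3, 0.5, -7.6]
grip_width: 29.4
finger_force: 59.3
```

Call:
{"fn": "arm_command", "kwargs": {
  "plan": [
    [[0.0043, -0.0099, 0], [0, 0, 0]],
    [[0.0093, -0.0212, 0], [0, 0, 0]],
    [[0.0148, -0.0339, 0], [0, 0, 0]],
    [[0.021, -0.048, 0], [0, 0, 0]],
    [[0.0277, -0.0633, 0], [0, 0, 0]]
  ]
}}

```text
clock: 10.6
position: [462.1, -154.6, 334.7]
tool_rot: [3.05, 0.755, 0.0]
ft_force: [0.3, 0.7, -6.2]
grip_width: 29.6
finger_force: 59.3
```

Call:
{"fn": "arm_command", "kwargs": {
  "plan": [
    [[0.0072, -0.0165, 0], [0, 0, 0]],
    [[0.0149, -0.0342, 0], [0, 0, 0]],
    [[0.0231, -0.0529, 0], [0, 0, 0]],
    [[0.0317, -0.0725, 0], [0, 0, 0]],
    [[0.0406, -0.0929, 0], [0, 0, 0]]
  ]
}}

```text
clock: 11.1
position: [456.0, -73.4, 334.7]
tool_rot: [-3.05, -0.755, -0.0]
ft_force: [0.2, 0.0, -7.0]
grip_width: 29.4
finger_force: 59.3
```

Call:
{"fn": "arm_command", "kwargs": {
  "plan": [
    [[0.0093, -0.0212, 0], [0, 0, 0]],
    [[0.0188, -0.0429, 0], [0, 0, 0]],
    [[0.0284, -0.065, 0], [0, 0, 0]],
    [[0.0382, -0.0874, 0], [0, 0, 0]],
    [[0.0481, -0.11, 0], [0, 0, 0]]
  ]
}}

```text
clock: 11.6
position: [448.8, 22.5, 334.8]
tool_rot: [-3.049, -0.755, -0.001]
ft_force: [-0.1, 0.4, -7.0]
grip_width: 29.3
finger_force: 59.3
```

Call:
{"fn": "arm_command", "kwargs": {
  "plan": [
    [[0.0099, -0.0226, 0], [0, 0, 0]],
    [[0.0197, -0.045, 0], [0, 0, 0]],
    [[0.0293, -0.0671, 0], [0, 0, 0]],
    [[0.0388, -0.0888, 0], [0, 0, 0]],
    [[0.0481, -0.11, 0], [0, 0, 0]]
  ]
}}

```text
clock: 12.1
position: [441.6, 118.3, 334.8]
tool_rot: [-3.049, -0.755, -0.001]
ft_force: [-0.0, 0.4, -6.5]
grip_width: 29.5
finger_force: 59.3
```

Call:
{"fn": "arm_command", "kwargs": {
  "plan": [
    [[0.0089, -0.0204, 0], [0, 0, 0]],
    [[0.0175, -0.04, 0], [0, 0, 0]],
    [[0.0257, -0.0587, 0], [0, 0, 0]],
    [[0.0334, -0.0764, 0], [0, 0, 0]],
    [[0.0406, -0.0929, 0], [0, 0, 0]]
  ]
}}

```text
clock: 12.6
position: [435.7, 199.0, 334.7]
tool_rot: [-3.049, -0.756, -0.0]
ft_force: [-0.0, -0.7, -6.6]
grip_width: 29.2
finger_force: 59.3
```

Call:
{"fn": "arm_command", "kwargs": {
  "plan": [
    [[0.0067, -0.0153, 0], [0, 0, 0]],
    [[0.0129, -0.0294, 0], [0, 0, 0]],
    [[0.0184, -0.0421, 0], [0, 0, 0]],
    [[0.0234, -0.0534, 0], [0, 0, 0]],
    [[0.0277, -0.0633, 0], [0, 0, 0]]
  ]
}}

```text
clock: 13.1
position: [432.3, 253.5, 334.6]
tool_rot: [3.05, 0.754, -0.0]
ft_force: [-1.4, -0.5, -7.6]
grip_width: 29.2
finger_force: 59.3
```

Call:
{"fn": "arm_command", "kwargs": {
  "plan": [
    [[0.0038, -0.0086, 0], [0, 0, 0]],
    [[0.0069, -0.0158, 0], [0, 0, 0]],
    [[0.0095, -0.0217, 0], [0, 0, 0]],
    [[0.0115, -0.0263, 0], [0, 0, 0]],
    [[0.013, -0.0297, 0], [0, 0, 0]]
  ]
}}

```text
clock: 13.6
position: [430.4, 278.9, 334.6]
tool_rot: [3.05, 0.755, -0.0]
ft_force: [-0.0, 0.4, -6.2]
grip_width: 29.3
finger_force: 59.3
```

Call:
{"fn": "arm_command", "kwargs": {
  "plan": [
    [[0.0011, -0.0025, 0], [0, 0, 0]],
    [[0.0018, -0.004, 0], [0, 0, 0]],
    [[0.0021, -0.0048, 0], [0, 0, 0]],
    [[0.0023, -0.0052, 0], [0, 0, 0]],
    [[0.0023, -0.0052, 0], [0, 0, 0]]
  ]
}}

```text
clock: 14.1
position: [430.2, 283.1, 334.7]
tool_rot: [3.05, 0.754, 0.0]
ft_force: [-0.0, -0.6, -6.4]
grip_width: 29.3
finger_force: 59.3
```

```bash
python3 swing.py 14; python3 flow.py
python3 - <<'E'
from cal import *
s=sense();P={}
for c in("wrist","top","side"):
    im=read_camera(c);cv2.imwrite(f"pics/h_{c}.png",im[:,:,::-1])
    for n in("basket","well"):
        r=pinpoint(n,c);print(c,n,[(np.round(x["xy"],1).tolist(),round(x["score"],2)) for x in r[:2]])
        if r:P[c,n]=r[0]["xy"]
m=camera_model("wrist");T=np.array(m["tool_from_camera"]);Rt=R.from_rotvec(s["tool_rot"]).as_matrix()
for n,z in(("basket",68),("well",25)):
    if ("wrist",n) in P:
        u=P["wrist",n];d=np.array([(u[0]-m["cx"])/m["fx"],-(u[1]-m["cy"])/m["fy"],-1.]);o=s["position"]+Rt@T[:3,3];d=Rt@T[:3,:3]@d
        print("wrist",n,o+d*(z-o[2])/d[2])
    for c in("top","side"):
        if (c,n) in P:print(c,n,onz(c,P[c,n],z))
print(s["position"])
E
```

```text
pos [430.1 283.2 334.6] ft [-1.09 -0.31 -8.03]
40
[[ 0.   -0.22 -0.58 -1.01 -1.51 -1.94 -2.39 -2.6  -2.72 -2.61 -2.43 -2.
  -1.57 -1.05]
 [ 0.    0.02  0.05  0.08  0.15  0.17  0.25  0.23  0.24  0.22  0.21  0.13
   0.1   0.03]]
col(tool+y) T 0.88 mean,cos,sin at t_end [-1.33  0.27  1.35] amp 1.38 rms 0.02 tend 14.75
row(tool-x) T 0.8 mean,cos,sin at t_end [ 0.12 -0.07 -0.11] amp 0.13 rms 0.014 tend 14.75
wrist basket []
wrist well []
top basket [([216.3, 267.1], 0.92)]
top well []
side basket [([199.8, 226.9], 0.89), ([204.3, 237.3], 0.72)]
side well [([204.1, 237.7], 0.76), ([198.9, 223.2], 0.63)]
top basket [438.8572002  268.13252694  68.        ]
side basket [430.19465765 257.43726615  68.        ]
side well [437.8734506  259.55757588  25.        ]
[430.1648954  283.18855234 334.60919566]
```

Run:
```python
import cv2,numpy as np
w=cv2.imread("pics/h_wrist.png");s=cv2.imread("pics/h_side.png");t=cv2.imread("pics/h_top.png")
a=cv2.resize(s[130:300,110:290],(423,400),interpolation=cv2.INTER_CUBIC);b=cv2.resize(t[210:325,160:285],None,fx=1.7,fy=1.7,interpolation=cv2.INTER_CUBIC)
c=np.zeros((600,800,3),np.uint8);c[:400,:377]=w[:400,130:507];c[:400,377:]=a;c[400:595,:212]=b[:195,:212];cv2.imwrite("pics/h.png",c)
```

```text
(no output)
```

View pics/h.png

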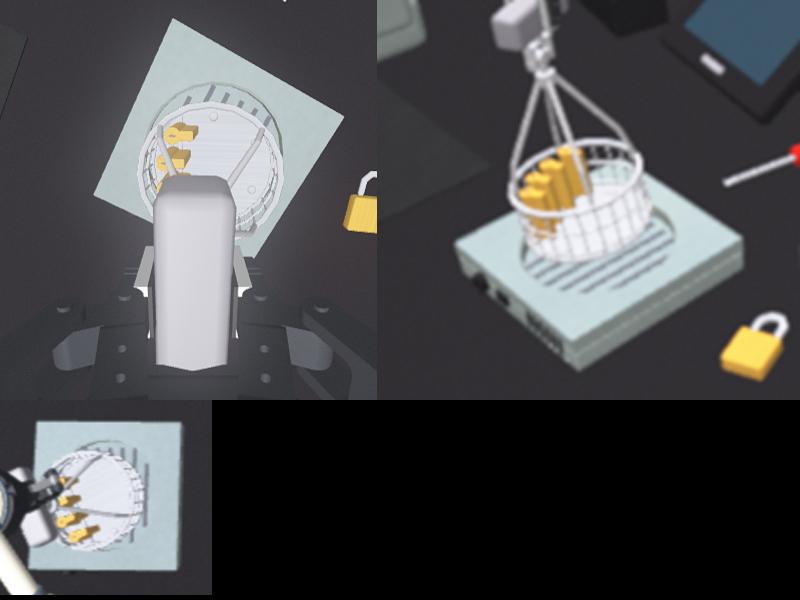

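Run:
```python
from cal import *
s=sense();m=_C=h.camera_model("wrist");T=np.array(m["tool_from_camera"]);Rt=R.from_rotvec(s["tool_rot"]).as_matrix();p0=s["position"]
def pw(p):
    q=T[:3,:3].T@(Rt.T@(p-p0)-T[:3,3]);return [m["cx"]+m["fx"]*q[0]/-q[2],m["cy"]-m["fy"]*q[1]/-q[2]]
def bw(u,z):
    d=np.array([(u[0]-m["cx"])/m["fx"],-(u[1]-m["cy"])/m["fy"],-1.]);o=p0+Rt@T[:3,3];d=Rt@T[:3,:3]@d;return o+d*(z-o[2])/d[2]
c=[bw(u,45) for u in((303,18),(474,117),(224,194))]
print("dryer corners",np.round(c,1),"centre",(c[1]+c[2])/2,"side",np.linalg.norm(c[0]-c[1]),np.linalg.norm(c[0]-c[2]))
u=np.array([np.cos(2.056),np.sin(2.056),0]);v=np.array([-u[1],u[0],0]);k=np.array([0,0,1.])
a=np.linspace(0,2*np.pi,181)
pin=p0-[0,0,52]
for th in(.09,.11,.13,.15):
    ax=k*np.cos(th)+u*np.sin(th);ux=u*np.cos(th)-k*np.sin(th)
    und=pin-215*ax
    o=[]
    for hh,r in((70,70),(2,69)):
        C=und+hh*ax+r*(np.outer(np.cos(a),ux)+np.outer(np.sin(a),v))
        for f in(pw,lambda p:proj("top",p),lambda p:proj("side",p)):
            q=np.array([f(x) for x in C]);o.append(np.round([q[:,0].min(),q[:,0].max(),q[:,1].min(),q[:,1].max()],0).astype(int).tolist())
    print(th,"und",np.round(und,1),o)
w=np.array([[442+86*np.cos(x),260.4+86*np.sin(x),45] for x in a])
for f in(pw,lambda p:proj("top",p),lambda p:proj("side",p)):
    q=np.array([f(x) for x in w]);print("well rim",np.round([q[:,0].min(),q[:,0].max(),q[:,1].min(),q[:,1].max()],1))
```

```text
dryer corners [[556.2 375.   45. ]
 [556.5 145.3  45. ]
 [327.3 373.7  45. ]] centre [441.87265609 259.50299663  45.        ] side 229.67851171666388 228.9667464288085
0.09 und [439.2 266.1  68.5] [[267, 410, 100, 239], [180, 236, 240, 297], [167, 222, 187, 218], [282, 400, 99, 216], [191, 243, 241, 294], [174, 227, 208, 240]]
0.11 und [441.1 262.3  69. ] [[270, 413, 100, 240], [182, 236, 239, 297], [168, 223, 187, 218], [285, 404, 99, 216], [193, 244, 240, 293], [176, 228, 208, 240]]
0.13 und [443.1 258.5  69.5] [[273, 417, 100, 240], [183, 237, 239, 296], [169, 224, 187, 219], [289, 408, 99, 216], [194, 245, 239, 292], [177, 229, 208, 240]]
0.15 und [445.1 254.8  70.1] [[276, 420, 100, 240], [184, 238, 238, 295], [170, 224, 188, 219], [293, 412, 99, 216], [196, 246, 238, 292], [179, 231, 209, 240]]
well rim [274.8 413.4  83.4 220.9]
well rim [189.3 253.4 233.8 298.8]
well rim [171.  236.6 211.7 252.7]
```

The dryer centre is confirmed at (442,260), and the hang angle is about 0.10 rad. The basket therefore sits about 4 mm too far along its own +x. I'll make that 4.4 mm correction as a timed 0.6 s ramp, so it also cancels the swing, starting from a fresh phase measurement.

```bash
python3 swing.py 18; python3 flow.py; python3 go.py 430 283 334 -1.0856
```

```text
pos [430.2 283.2 334.6] ft [-0.31 -0.03 -7.42]
40
[[ 0.   -0.31 -0.44 -0.39 -0.25  0.12  0.53  1.04  1.47  1.85  2.15  2.23
   2.15  1.85  1.43  1.06  0.52  0.12]
 [ 0.    0.01  0.04  0.02 -0.02 -0.05 -0.1  -0.13 -0.2  -0.22 -0.23 -0.23
  -0.2  -0.18 -0.12 -0.08 -0.05 -0.02]]
col(tool+y) T 0.86 mean,cos,sin at t_end [ 0.88 -0.78 -1.08] amp 1.33 rms 0.025 tend 16.1
row(tool-x) T 0.86 mean,cos,sin at t_end [-0.1   0.1   0.08] amp 0.13 rms 0.008 tend 16.1
t 16.15 pos [430.1 283.2 334.6] yaw -1.0857 q [ 0.52 -0.1   1.27  0.    1.97  1.6 ] w 29.1 F [-0.87 -0.35 -7.32]
shift [-0.0003  0.0001  0.0008] turn [-0.  0. -0.]
```

Call:
{"fn": "arm_command", "kwargs": {
  "plan": [
    [[0, 0, 0], [0, 0, 0]],
    [[0, 0, 0], [0, 0, 0]],
    [[0, 0.0009, 0], [0, 0, 0]],
    [[0, 0.0018, 0], [0, 0, 0]],
    [[0, 0.0027, 0], [0, 0, 0]]
  ]
}}

```text
clock: 16.65
position: [431.2, 281.2, 334.6]
tool_rot: [3.05, 0.755, 0.0]
ft_force: [-0.1, 0.5, -7.0]
grip_width: 29.3
finger_force: 59.3
```

Call:
{"fn": "arm_command", "kwargs": {
  "plan": [
    [[0, 0.0009, 0], [0, 0, 0]],
    [[0, 0.0018, 0], [0, 0, 0]],
    [[0, 0.0026, 0], [0, 0, 0]]
  ]
}}

```text
clock: 16.95
position: [432.2, 279.4, 334.6]
tool_rot: [3.05, 0.754, -0.0]
ft_force: [0.0, 0.9, -6.6]
grip_width: 29.1
finger_force: 59.3
```

```bash
python3 swing.py 18; python3 flow.py; python3 go.py 430 283 334 -1.0856
```

```text
pos [432.1 279.4 334.6] ft [ 0.68  0.25 -6.95]
40
[[ 0.   -0.13 -0.14 -0.16 -0.28 -0.34 -0.46 -0.53 -0.63 -0.68 -0.66 -0.59
  -0.52 -0.41 -0.29 -0.18 -0.06 -0.01]
 [ 0.    0.05  0.06  0.07  0.05  0.03 -0.03 -0.07 -0.12 -0.16 -0.17 -0.2
  -0.2  -0.17 -0.14 -0.09 -0.05 -0.01]]
col(tool+y) T 0.87 mean,cos,sin at t_end [-0.35  0.3   0.09] amp 0.31 rms 0.034 tend 17.8
row(tool-x) T 0.87 mean,cos,sin at t_end [-0.07  0.06  0.12] amp 0.13 rms 0.007 tend 17.8
t 17.85 pos [432.1 279.4 334.7] yaw -1.0857 q [ 0.51 -0.1   1.27  0.    1.97  1.59] w 29.3 F [ 0.26 -0.19 -6.38]
shift [-0.0003 -0.0052  0.0008] turn [-0. -0. -0.]
```

Run:
```python
import cv2
a=cv2.imread("pics/sw_16.95.png")[70:215,250:430];cv2.imwrite("pics/c.png",cv2.resize(a,None,fx=4,fy=4,interpolation=cv2.INTER_CUBIC))
```

```text
(no output)
```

View pics/c.png

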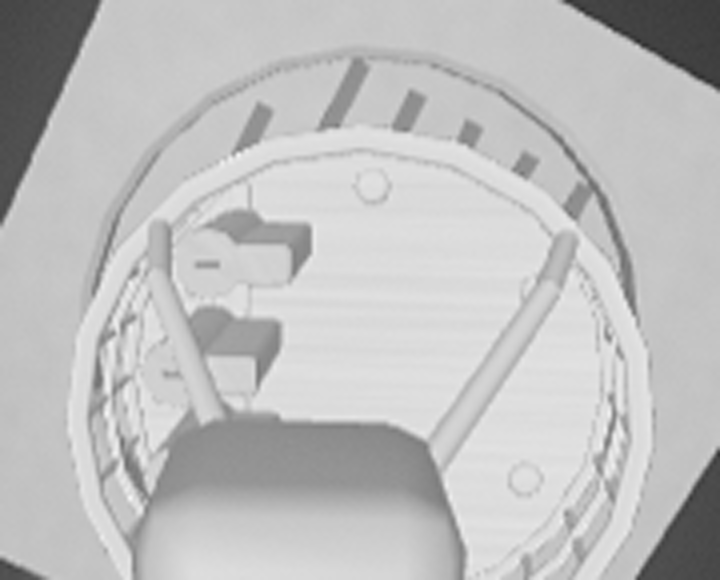

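The rim spans columns 267–413, so with the hang at about 0.10 rad the underside centre sits at (442.0,260.6), over the well. Residual swing is about 0.3 mm. I'll hold here for more than 5 s.

Call:
{"fn": "arm_command", "kwargs": {
  "plan": [
    [[0, 0, 0], [0, 0, 0]],
    [[0, 0, 0], [0, 0, 0]],
    [[0, 0, 0], [0, 0, 0]],
    [[0, 0, 0], [0, 0, 0]],
    [[0, 0, 0], [0, 0, 0]]
  ]
}}

```text
clock: 18.35
position: [432.1, 279.4, 334.6]
tool_rot: [-3.05, -0.755, 0.0]
ft_force: [0.2, 0.3, -6.7]
grip_width: 29.5
finger_force: 59.3
```

Call:
{"fn": "arm_command", "kwargs": {
  "plan": [
    [[0, 0, 0], [0, 0, 0]],
    [[0, 0, 0], [0, 0, 0]],
    [[0, 0, 0], [0, 0, 0]],
    [[0, 0, 0], [0, 0, 0]],
    [[0, 0, 0], [0, 0, 0]]
  ]
}}

```text
clock: 18.85
position: [432.1, 279.4, 334.6]
tool_rot: [3.05, 0.755, -0.0]
ft_force: [-0.4, 1.1, -6.2]
grip_width: 29.6
finger_force: 59.3
```

Call:
{"fn": "arm_command", "kwargs": {
  "plan": [
    [[0, 0, 0], [0, 0, 0]],
    [[0, 0, 0], [0, 0, 0]],
    [[0, 0, 0], [0, 0, 0]],
    [[0, 0, 0], [0, 0, 0]],
    [[0, 0, 0], [0, 0, 0]]
  ]
}}

```text
clock: 19.35
position: [432.1, 279.4, 334.6]
tool_rot: [3.05, 0.755, -0.0]
ft_force: [-0.3, -0.9, -6.5]
grip_width: 29.7
finger_force: 59.3
```

Call:
{"fn": "arm_command", "kwargs": {
  "plan": [
    [[0, 0, 0], [0, 0, 0]],
    [[0, 0, 0], [0, 0, 0]],
    [[0, 0, 0], [0, 0, 0]],
    [[0, 0, 0], [0, 0, 0]],
    [[0, 0, 0], [0, 0, 0]]
  ]
}}

```text
clock: 19.85
position: [432.1, 279.4, 334.6]
tool_rot: [3.05, 0.755, 0.0]
ft_force: [-1.2, 0.1, -6.5]
grip_width: 29.3
finger_force: 59.3
```

Call:
{"fn": "arm_command", "kwargs": {
  "plan": [
    [[0, 0, 0], [0, 0, 0]],
    [[0, 0, 0], [0, 0, 0]],
    [[0, 0, 0], [0, 0, 0]],
    [[0, 0, 0], [0, 0, 0]],
    [[0, 0, 0], [0, 0, 0]]
  ]
}}

```text
clock: 20.35
position: [432.1, 279.4, 334.6]
tool_rot: [3.05, 0.755, 0.0]
ft_force: [-0.3, -0.2, -6.9]
grip_width: 29.3
finger_force: 59.3
```

Call:
{"fn": "arm_command", "kwargs": {
  "plan": [
    [[0, 0, 0], [0, 0, 0]],
    [[0, 0, 0], [0, 0, 0]],
    [[0, 0, 0], [0, 0, 0]],
    [[0, 0, 0], [0, 0, 0]],
    [[0, 0, 0], [0, 0, 0]]
  ]
}}

```text
clock: 20.85
position: [432.1, 279.4, 334.7]
tool_rot: [3.05, 0.754, 0.0]
ft_force: [-0.5, 0.3, -6.8]
grip_width: 29.4
finger_force: 59.3
```

Call:
{"fn": "arm_command", "kwargs": {
  "plan": [
    [[0, 0, 0], [0, 0, 0]],
    [[0, 0, 0], [0, 0, 0]],
    [[0, 0, 0], [0, 0, 0]],
    [[0, 0, 0], [0, 0, 0]],
    [[0, 0, 0], [0, 0, 0]]
  ]
}}

```text
clock: 21.35
position: [432.1, 279.4, 334.6]
tool_rot: [3.05, 0.755, 0.0]
ft_force: [-0.6, -0.5, -7.6]
grip_width: 29.3
finger_force: 59.3
```

Call:
{"fn": "arm_command", "kwargs": {
  "plan": [
    [[0, 0, 0], [0, 0, 0]],
    [[0, 0, 0], [0, 0, 0]],
    [[0, 0, 0], [0, 0, 0]],
    [[0, 0, 0], [0, 0, 0]],
    [[0, 0, 0], [0, 0, 0]]
  ]
}}

```text
clock: 21.85
position: [432.1, 279.4, 334.7]
tool_rot: [-3.05, -0.755, -0.0]
ft_force: [-1.6, 0.3, -7.4]
grip_width: 29.4
finger_force: 59.3
```

Call:
{"fn": "arm_command", "kwargs": {
  "plan": [
    [[0, 0, 0], [0, 0, 0]],
    [[0, 0, 0], [0, 0, 0]],
    [[0, 0, 0], [0, 0, 0]],
    [[0, 0, 0], [0, 0, 0]],
    [[0, 0, 0], [0, 0, 0]]
  ]
}}

```text
clock: 22.35
position: [432.1, 279.4, 334.6]
tool_rot: [-3.05, -0.755, -0.0]
ft_force: [0.1, 0.2, -7.1]
grip_width: 29.2
finger_force: 59.3
```

```bash
python3 swing.py 14; python3 flow.py
```

```text
pos [432.1 279.4 334.6] ft [ 0.78  0.12 -7.25]
40
[[ 0.   -0.09 -0.22 -0.31 -0.36 -0.39 -0.38 -0.34 -0.28 -0.16 -0.06  0.12
   0.19  0.28]
 [ 0.   -0.02 -0.08 -0.12 -0.15 -0.19 -0.22 -0.24 -0.24 -0.22 -0.17 -0.12
  -0.09 -0.05]]
col(tool+y) T 0.92 mean,cos,sin at t_end [-0.05  0.31  0.17] amp 0.35 rms 0.018 tend 23.0
row(tool-x) T 0.85 mean,cos,sin at t_end [-0.11  0.07  0.11] amp 0.13 rms 0.008 tend 23.0
```

Still steady: 0.3 mm amplitude over more than 5 s of holding. Lowering now.

Call:
{"fn": "arm_command", "kwargs": {
  "plan": [
    [[0, 0, 0.0006], [0, 0, 0]],
    [[0, 0, 0.0025], [0, 0, 0]],
    [[0, 0, 0.0056], [0, 0, 0]],
    [[0, 0, 0.0094], [0, 0, 0]],
    [[0, 0, 0.0131], [0, 0, 0]]
  ]
}}

```text
clock: 23.55
position: [432.1, 279.4, 323.7]
tool_rot: [3.05, 0.755, -0.0]
ft_force: [0.8, -0.1, -7.6]
grip_width: 29.2
finger_force: 59.3
```

Call:
{"fn": "arm_command", "kwargs": {
  "plan": [
    [[0, 0, 0.0038], [0, 0, 0]],
    [[0, 0, 0.0075], [0, 0, 0]],
    [[0, 0, 0.0113], [0, 0, 0]],
    [[0, 0, 0.015], [0, 0, 0]],
    [[0, 0, 0.0188], [0, 0, 0]]
  ]
}}

```text
clock: 24.05
position: [432.1, 279.4, 308.9]
tool_rot: [3.05, 0.754, 0.0]
ft_force: [0.2, -1.3, -6.9]
grip_width: 29.4
finger_force: 59.3
```

Call:
{"fn": "arm_command", "kwargs": {
  "plan": [
    [[0, 0, 0.0031], [0, 0, 0]],
    [[0, 0, 0.0056], [0, 0, 0]],
    [[0, 0, 0.0075], [0, 0, 0]],
    [[0, 0, 0.0088], [0, 0, 0]],
    [[0, 0, 0.0096], [0, 0, 0]]
  ]
}}

```text
clock: 24.55
position: [432.1, 279.4, 301.4]
tool_rot: [-3.05, -0.754, -0.0]
ft_force: [0.3, -0.4, -7.1]
grip_width: 29.8
finger_force: 59.3
```

Call:
{"fn": "arm_command", "kwargs": {
  "plan": [
    [[0, 0, 0.0007], [0, 0, 0]],
    [[0, 0, 0.0015], [0, 0, 0]],
    [[0, 0, 0.0022], [0, 0, 0]],
    [[0, 0, 0.003], [0, 0, 0]],
    [[0, 0, 0.0037], [0, 0, 0]]
  ]
}}

```text
clock: 25.05
position: [432.1, 279.4, 298.4]
tool_rot: [3.05, 0.755, 0.0]
ft_force: [-0.0, 0.0, -7.0]
grip_width: 29.5
finger_force: 59.3
```

Call:
{"fn": "arm_command", "kwargs": {
  "plan": [
    [[0, 0, 0.0006], [0, 0, 0]],
    [[0, 0, 0.0012], [0, 0, 0]],
    [[0, 0, 0.0018], [0, 0, 0]],
    [[0, 0, 0.0024], [0, 0, 0]],
    [[0, 0, 0.003], [0, 0, 0]]
  ]
}}

```text
clock: 25.55
position: [432.1, 279.4, 296.0]
tool_rot: [3.05, 0.754, 0.0]
ft_force: [0.4, -0.1, -6.9]
grip_width: 29.6
finger_force: 59.3
```

Call:
{"fn": "arm_command", "kwargs": {
  "plan": [
    [[0, 0, 0.0004], [0, 0, 0]],
    [[0, 0, 0.0008], [0, 0, 0]],
    [[0, 0, 0.0012], [0, 0, 0]],
    [[0, 0, 0.0016], [0, 0, 0]]
  ]
}}

```text
clock: 25.95
position: [432.4, 279.3, 295.7]
tool_rot: [-3.05, -0.754, -0.003]
ft_force: [0.7, -1.4, 0.0]
grip_width: 29.7
finger_force: 59.8
```

Foot contact: load taken. Now the reverse arc, to set it flat.

Call:
{"fn": "arm_command", "kwargs": {
  "plan": [
    [[0, 0.0014, 0.0002], [0, 0, 0]],
    [[0, 0.0041, 0.0007], [0, 0, 0]],
    [[0, 0.0083, 0.0014], [0, 0, 0]],
    [[0, 0.0125, 0.0021], [0, 0, 0]],
    [[0, 0.0165, 0.003], [0, 0, 0]]
  ]
}}

```text
clock: 26.45
position: [438.6, 267.4, 293.1]
tool_rot: [-3.05, -0.754, -0.002]
ft_force: [0.2, -2.2, 3.1]
grip_width: 29.7
finger_force: 60.2
```

```bash
python3 go.py 442 260 291.5 -1.0857
```

```text
t 26.45 pos [438.6 267.4 293.1] yaw -1.086 q [ 0.48 -0.13  1.37 -0.    1.9   1.57] w 29.7 F [ 0.19 -2.15  3.12]
shift [-0.0005  0.0101  0.002 ] turn [ 0.     -0.0002 -0.    ]
```

Call:
{"fn": "arm_command", "kwargs": {
  "plan": [
    [[0, 0.0034, 0.0004], [0, 0, 0]],
    [[0, 0.0064, 0.0011], [0, 0, 0]],
    [[0, 0.0088, 0.0016], [0, 0, 0]],
    [[0, 0.0104, 0.002], [0, 0, 0]],
    [[0, 0.011, 0.0021], [0, 0, 0]]
  ]
}}

```text
clock: 26.95
position: [442.2, 260.2, 291.6]
tool_rot: [-3.048, -0.755, -0.001]
ft_force: [-1.7, 0.2, 6.3]
grip_width: 29.9
finger_force: 60.8
```

```bash
python3 go.py 442 260 291.5 -1.0857
python3 - <<'E'
from h import *
a=read_camera("wrist");b=read_camera("side")
cv2.imwrite("pics/d.png",np.hstack([a[:400,130:507],cv2.resize(b[130:300,110:290],(423,400))])[:,:,::-1])
E
```

```text
t 26.95 pos [442.2 260.2 291.6] yaw -1.0852 q [ 0.46 -0.13  1.38  0.    1.89  1.55] w 29.9 F [-1.67  0.21  6.31]
shift [-0.0004  0.0001  0.0002] turn [-0.0002 -0.0002  0.0001]
```

View pics/d.png

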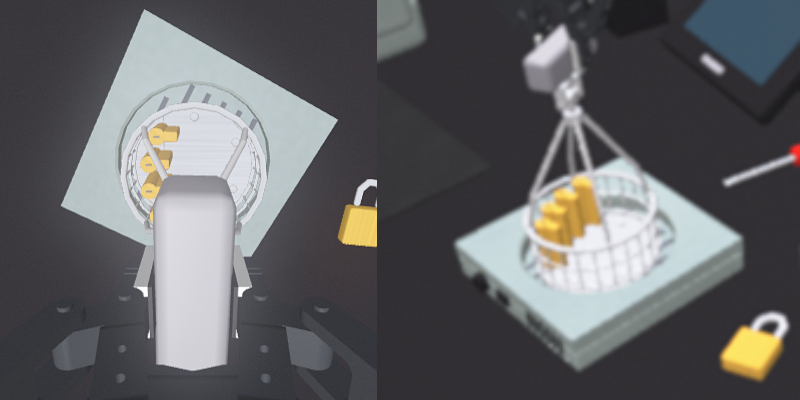

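It stands flat, centred in the well at the expected height. Easing off the pressure, then opening.

Call:
{"fn": "arm_command", "kwargs": {
  "plan": [
    [[0, 0, -0.0007], [0, 0, 0]],
    [[0, 0, -0.0014], [0, 0, 0]],
    [[0, 0, -0.0014], [0, 0, 0]]
  ]
}}

```text
clock: 27.35
position: [442.2, 260.2, 291.7]
tool_rot: [-3.049, -0.755, 0.001]
ft_force: [-2.7, -0.3, 3.2]
grip_width: 29.3
finger_force: 60.3
```

Call:
{"fn": "arm_command", "kwargs": {
  "plan": [
    [[0, 0, 0], [0, 0, 0]],
    [[0, 0, 0], [0, 0, 0]],
    [[0, 0, 0], [0, 0, 0]],
    [[0, 0, 0], [0, 0, 0]],
    [[0, 0, 0], [0, 0, 0]]
  ],
  "jaw": 0
}}

```text
clock: 27.85
position: [442.4, 259.9, 291.7]
tool_rot: [3.05, 0.754, -0.0]
ft_force: [-0.0, 0.4, -0.0]
grip_width: 85.2
finger_force: 0.0
```

Call:
{"fn": "arm_command", "kwargs": {
  "plan": [
    [[0, 0, 0], [0, 0, 0]],
    [[0, 0, -0.01], [0, 0, 0]],
    [[0, 0, -0.03], [0, 0, 0]],
    [[0, 0, -0.055], [0, 0, 0]],
    [[0, 0, -0.08], [0, 0, 0]]
  ]
}}

```text
clock: 28.35
position: [442.3, 259.9, 357.1]
tool_rot: [-3.05, -0.754, -0.0]
ft_force: [0.1, 0.1, 0.0]
grip_width: 85.5
finger_force: 0.0
```

Call:
{"fn": "arm_command", "kwargs": {
  "plan": [
    [[0, 0, -0.035], [0, 0, 0]],
    [[0, 0, -0.065], [0, 0, 0]],
    [[0, 0, -0.08], [0, 0, 0]],
    [[0, 0, -0.08], [0, 0, 0]],
    [[0, 0, -0.08], [0, 0, 0]]
  ]
}}

```text
clock: 28.85
position: [442.5, 260.0, 419.8]
tool_rot: [-3.05, -0.755, -0.0]
ft_force: [-0.1, 0.1, -0.7]
grip_width: 85.8
finger_force: 0.0
```

```bash
python3 go.py 442 260 291.5 -1.0857
python3 - <<'E'
from h import *
a=read_camera("wrist");b=read_camera("side")
cv2.imwrite("pics/e.png",np.hstack([a[:400,130:507],cv2.resize(b[130:300,110:290],(423,400))])[:,:,::-1])
E
```

```text
t 28.85 pos [442.5 260.  419.8] yaw -1.0857 q [ 0.46 -0.04  1.05  0.    2.13  1.55] w 85.8 F [-0.09  0.1  -0.71]
shift [-0.0006 -0.0003  0.1604] turn [ 0. -0.  0.]
```

View pics/e.png

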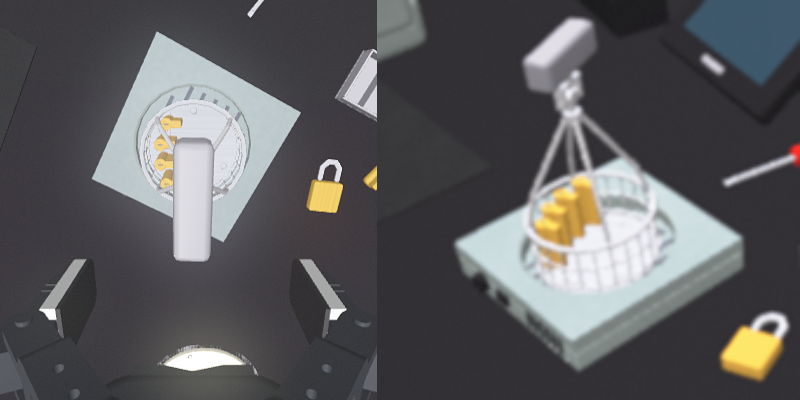

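The basket stands upright and flat in the well, the handle is free and upright, and the gripper is clear above it.

```bash
python3 -c "
from station import hand_in;print(hand_in())"
```

```text
the job is handed in; nothing more can be done
None
```

The basket stands flat and centred in the drying well after hanging centred above it for over 5 s with about 0.3 mm of swing; the handle is released, the arm is drawn back, and the job is handed in after about 29 s.

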